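# Fetch the coin sieve from the desk riser and lay it on its catch box

### The arm

A 6-joint arm with a two-finger parallel gripper is mounted at the origin on the work surface. World frame = base frame: x ahead of the robot, y to its left, z up, the work surface at z = 0. Lengths are in m, angles in degrees, forces in N, time in s.
With the tool pointing down it reaches from about 0.35 to 0.875 m from the base axis. Payload 4.2 kg.
Tool frame: the origin (TCP) lies on the centre line of the jaws, within the pads' length; the fingertips stand 11 mm ahead of it and the grasp point (between the pads) lies 8 mm behind it; z points along the fingers, y is the line along which they close (so a half turn about z gives the same grasp; the last joint's range is limited). The gripper opens to 87 mm and grips with 3 to 60 N. Pads are 19 mm wide; open, the fingers measure 117 mm over their backs; the gripper's body (75 mm by 190 mm) begins 51 mm behind the grasp point.
Start: joints at [14.817, 22.042, 0.453, 0, -68.411, -14.817], TCP at [0.625, 0, 0.234] pointing down, gripper open.
Joint ranges: [-179.83, 179.83], [-69.29, 118.12], [-61.27, 80.66], [-181.25, 117.63], [-171.15, -9.14], [-177.46, 177.46]. Speed limits (degrees/s): [159.86, 159.86, 180, 180, 180, 180].

### API

Orientations are given as a 3x3 rotation matrix whose columns are the frame's x, y, z axes.
In Python, from station import r gives the robot as it stands.
- The arm moves only by the tool servo_tool, never from a script. Its argument "commands" is a list that holds one entry, the list of rows, each a list of 7 numbers: the closure, from 0 (fully open) to 1 (shut), then the shift along the tool's x, y, z in mm, then the turn, a rotation vector about the tool's x, y, z in rad. In form: [[[claw, x, y, z, ax, ay, az], ...]]. A call has exactly 5 rows; each row is the pose to reach, as a shift and turn from the pose commanded when the call began, along the tool's axes at that moment; what a row does not reach only later rows make up. A row lasts 1/10 s, in which the tool goes at most 50 mm and 8.59 degrees, less where a joint would pass 70% of its speed; a pose out of reach is approached as far as the arm can. A call with a gripper value outside its range is refused whole. The fingers move at their own pace and stop on an object; the grip force is fixed at half the most. Time passes only in rows, so rows that repeat a pose let the fingers close, or fill a call up. It gives the time, the measured TCP pose, the force, the opening and the grip force at its end, in the units of the state.
- r.sense(): the state, without advancing time (a new reading comes with each control period).
- r.capture(name): name is "scene" or "side" or "wrist"; returns a dict with "pixels" (384x512x3 uint8, red, green, blue), "camera_matrix" (3x3 intrinsics, pixels), "dist" ([k1, k2, p1, p2, k3] as OpenCV has them; the pictures are not rectified), "R" (3x3) and "t" (3): a world point X has camera coordinates R X + t. Camera axes: x right, y down, z forward; pixel columns grow to the right and rows downward; lengths in m; the calibration is good to about 2 mm. A picture is of the moment at which its call begins. There is no depth.
- r.finish_job(): hands the job in; it is judged then, once.
The state is a dict: "time_s": time; "joints": joint angles; "joint_velocities": joint speeds; "effort": joint torques, N m; "tcp_pos": TCP position; "ee_rot": TCP orientation; "wrist_force": force on the tool from outside, world axes, zero at the start; "moment": the same for the moment, N m; "gripper_width": opening from 0.0 (shut) to 1.0 (fully open); "gripper_force": force on a finger pad.
Only numpy, scipy, OpenCV 4.12 (cv2) and the standard library are available. Lean on these libraries where they do the work, as an engineer would, in place of code of your own. Each camera call takes 0.05 s, during which the arm holds its last target. There are 200 camera calls.

### The job

The flat metal coin sieve lies on the lower board of the desk riser, too thin to pick up there. Draw it straight forward over the board until most of its handle, but not its perforated panel, sticks out past the front edge, and let go so that it lies there by itself; then take it by the overhanging handle, draw it out from under the clear top and lay it gently, never dropping it, flat inside the rim of the blue catch box with its handle out through the notch. Leave the stapler, the calculator and the cup of coins where they are.

Things in the scene. Friction and masses are not known exactly. Their poses are not given: they have to be found in the camera images.
- sieve: Coin sieve: one bare aluminium sheet 3 mm thick, 50 to 85 g; perforated panel 95 mm (x) by 90 mm (y), and a flat handle 34 mm wide from x = -47.5 to -107.5 mm. Origin: centre of the panel's underside, z up. Its x is within 10 degrees of the riser's x. 12 holes of 17 mm, too small for a fingertip; the 30 mm of panel next to the handle are solid. Centre of mass at x = -20 mm.
- sieve_handle (a point): Centre of the sieve's handle at mid thickness (30 mm from its outer end, 30 mm from the panel). A fingertip pressed on the sieve with 5 to 15 N drags it along: it slides easily on the board (friction about 0.3). Pressed beyond the board's edge it would tip, so press over the board, as at the root of the handle.
- sieve_end (a point): Middle of the outer end of the sieve's handle, at mid thickness. At the start it lies about 10 to 20 mm behind the front edge of the lower board.
- rack: Desk riser, fixed. Origin at desk level under the middle of the lower board's front edge; x into it, y along the edge. Dark brown lower board: top at z = 100 mm, 16 thick, x 0 to 260, y -154 to 154. Clear top: z = 265 to 275, x 50 to 260. White side panels 12 thick at y = -160 and 160, x 30 to 260. Open in front and behind; to reach under the top tilt the tool, fingertips in, body leaning out.
- rack_edge (a point): Middle of the front edge of the lower board, on its upper face (100 mm above the desk); axes as the riser's: x backwards onto the board.
- catch_box: Blue sheet-metal catch box, open on top, fixed, 111 mm (x) by 106 mm (y), 66 mm high; origin: centre of its underside. The sieve's panel lies on a steel ledge 60 mm above the desk in a recess 103 mm (x) by 98 mm (y); the rim stands 6 mm above the ledge. In the front (-x) rim is a notch 64 mm wide, out of which the handle points to -x, sieve and box axes parallel.
- box_seat (a point): Centre of the recess at ledge height (60 mm above the desk); the sieve's origin belongs here. Axes as the box's.
- stapler: Black and blue stapler, 135 mm (its x) by 34 mm, 37 mm high, lying at the +y end of the riser's lower board; origin centre of its underside. To be left alone.
- calculator: Grey desk calculator, 150 mm (its x) by 105 mm, 20 mm high, on the desk behind the catch box; origin centre of its underside. To be left alone.
- coin_cup: Small clear plastic cup with coins, 66 mm across its rim, 62 mm high, on the desk in front; origin centre of its underside. To be left alone.
There are look-alikes about, which are no part of the job. There is more than one size of the sieve; the one meant has the size given above.

How it is judged (in metres and radians):
On the way, in this order (a step that is already met when the one before it is completed fails the run):
1. the sieve lies by itself, flat and still on the lower board, untouched by the robot, with 35 to 65 mm of its handle past the front edge (x of sieve_end in the frame of rack_edge between -0.065 and -0.035 m and z of sieve in the frame of rack_edge between -0.003 and 0.003 m and angle between sieve's own z axis and vertical below 0.05 rad and linear speed of sieve below 0.01 m/s and contact force between each of the fingers, the arm and sieve below 0.05 N), for 0.3 s.
2. the sieve is held by its handle, clear of the riser (contact force between the fingers and sieve above 1 N and contact force between sieve and rack below 0.05 N and distance between the grasp point and sieve_handle below 0.045 m and x of sieve in the frame of rack_edge below 0.04 m), for 0.2 s.
At the end, for the whole second after the job is handed in: The sieve lies still and released inside the rim of the catch box, flat on the ledge (origin within 8 mm of the recess's centre each way, within 3 mm of ledge height, tilted less than 3 degrees), its handle out through the notch (within about 8 degrees of the box's x axis) (x of sieve in the frame of box_seat between -0.008 and 0.008 m and y of sieve in the frame of box_seat between -0.008 and 0.008 m and z of sieve in the frame of box_seat between -0.003 and 0.003 m and angle between the x axis of sieve and the x axis of catch_box, either way round below 0.15 rad and angle between sieve's own z axis and vertical below 0.05 rad and linear speed of sieve below 0.01 m/s); the robot touches nothing.
It fails at once if the sieve drops to the desk (its panel's centre below 35 mm) (height (world z) of sieve below 0.035 m).
It fails at once if the sieve falls freely (faster than 0.6 m/s while not held), as from about 20 mm (linear speed of sieve above 0.6 m/s and contact force between the fingers and sieve below 0.2 N).
It fails at once if the stapler is moved by more than 20 mm (distance of stapler from where it was at the start of the episode above 0.02 m).
It fails at once if the calculator is moved by more than 20 mm (distance of calculator from where it was at the start of the episode above 0.02 m).
It fails at once if the cup of coins is moved by more than 20 mm or tipped (distance of coin_cup from where it was at the start of the episode above 0.02 m or angle between coin_cup's own z axis and vertical above 0.5 rad).
It also fails if it takes over 70 s, if anything falls off the work surface, if the arm or the gripper's body presses on something with over 40 N, if the wrist force passes 120 N, or if a joint passes its speed limit or range.

## Working session

There is one attempt and no reset: what is moved stays moved. The work goes in short steps, Python scripts to look and compute and a tool call to move; the robot and the scene stay as the last step left them, time stands still between calls to the robot, and variables do not carry over. Pictures are saved under pics/ and viewed, at most 10 in all, crops included, and the job is handed in when it is done.

Besides the shell and the picture viewer there is one more tool, called after "Request:" by a JSON object that holds its "api" and its "payload", one argument or row to a line. servo_tool: Moves the arm, as the interface text tells. Its arguments: {"type":"object","properties":{"commands":{"type":"array","items":{"type":"array","items":{"type":"array","items":{"type":"number"}}}}},"required":["commands"]}

```bash
mkdir -p pics; ls; python3 - <<'E'
from station import r
import cv2,pickle,numpy as np
d={}
for n in("scene","side","wrist"):
    c=r.capture(n);d[n]=c
    cv2.imwrite(f"pics/{n}0.png",c["pixels"][:,:,::-1])
    print(n,np.round(-c["R"].T@c["t"],3),np.round(c["R"],2).tolist())
pickle.dump(d,open("d0.pkl","wb"))
a=np.hstack([d["scene"]["pixels"],d["side"]["pixels"]])[:,:,::-1]
E
```

```text
pics
scene [ 0.154 -0.425  0.916] [[0.8, -0.61, -0.01], [-0.51, -0.66, -0.55], [0.32, 0.44, -0.84]]
side [ 0.415 -0.765  0.729] [[0.99, -0.1, -0.01], [-0.07, -0.61, -0.79], [0.07, 0.78, -0.62]]
wrist [ 0.624 -0.083  0.384] [[-1.0, -0.0, 0.0], [0.0, 0.95, 0.3], [-0.0, 0.3, -0.95]]
```

View pics/scene0.png

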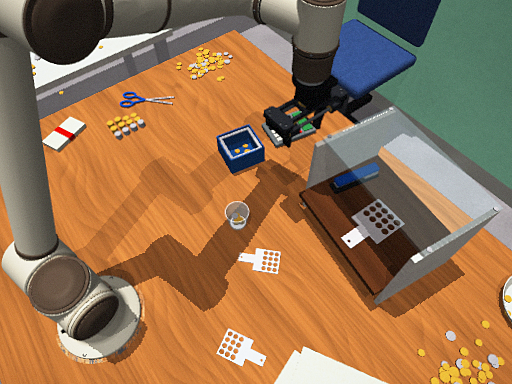

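View pics/side0.png

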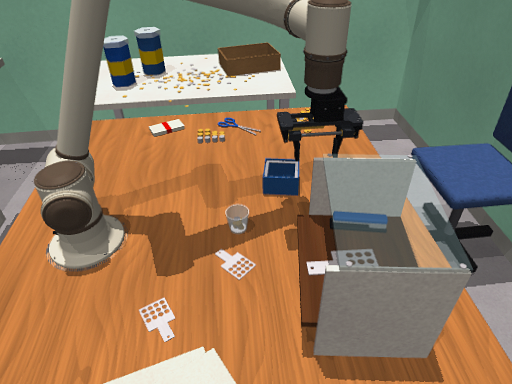

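The scene shows three sieve look-alikes: on the board at (375,222), and on the desk at (262,260) and (240,347). The one meant is on the riser's dark lower board. I'll confirm this in an enlarged crop, together with the box at (241,148).

```bash
python3 - <<'E'
import cv2
a=cv2.imread("pics/scene0.png")
c=cv2.resize(a[100:310,290:510],None,fx=2.8,fy=2.8,interpolation=cv2.INTER_CUBIC)
cv2.imwrite("pics/cropA.png",c)
b=cv2.resize(a[110:190,200:280],None,fx=5,fy=5,interpolation=cv2.INTER_CUBIC)
s=cv2.imread("pics/side0.png")
e=cv2.resize(s[145:215,250:330],None,fx=5,fy=5,interpolation=cv2.INTER_CUBIC)
import numpy as np
cv2.imwrite("pics/cropB.png",np.hstack([b[:350],e]))
E
```

```text
(no output)
```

View pics/cropA.png

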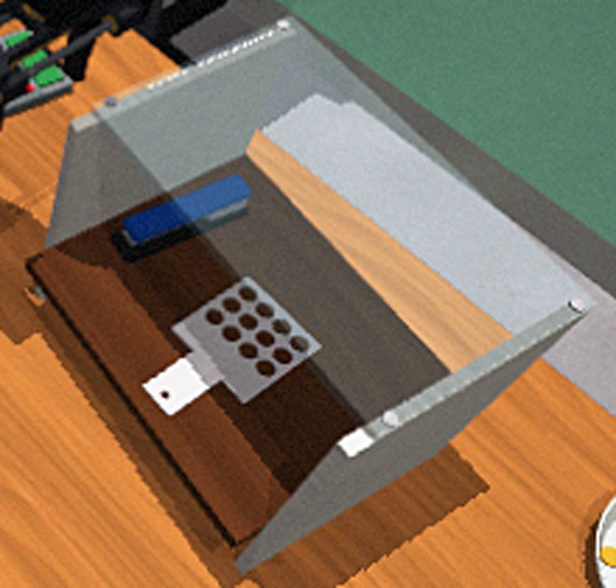

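View pics/cropB.png

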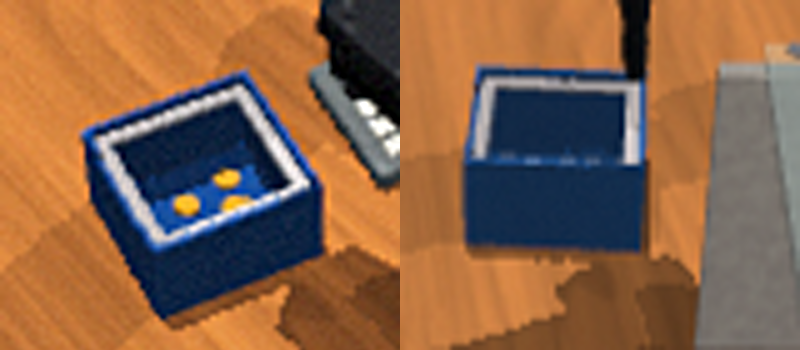

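The board sieve has the full-size panel with 12 holes. I'll locate everything by back-projection, then check the sizes.

```bash
cat > h.py <<'E'
import numpy as np,cv2,pickle
from scipy.optimize import least_squares
def bp(c,uv,z):
    uv=np.array(uv,float).reshape(-1,1,2)
    n=cv2.undistortPoints(uv,c["camera_matrix"],np.array(c["dist"])).reshape(-1,2)
    d=np.c_[n,np.ones(len(n))]@c["R"]; o=-c["R"].T@c["t"]
    return o+d*((z-o[2])/d[:,2])[:,None]
def proj(c,X):
    return cv2.projectPoints(np.array(X,float),cv2.Rodrigues(c["R"])[0],c["t"],c["camera_matrix"],np.array(c["dist"]))[0].reshape(-1,2)
def fit2(P,Q):  # 2D rigid: P model->Q world
    s=least_squares(lambda p:((P@np.array([[np.cos(p[2]),np.sin(p[2])],[-np.sin(p[2]),np.cos(p[2])]])+p[:2])-Q).ravel(),[*Q.mean(0),0])
    return s.x,np.sqrt((s.fun**2).mean())
E
python3 - <<'E'
from h import *
d=pickle.load(open("d0.pkl","rb"));c=d["scene"];np.set_printoptions(precision=4,suppress=True)
A=lambda L:[(290+u/2.8,100+v/2.8) for u,v in L]
e=bp(c,A([(30,264),(237,545)]),.1);print("edge",e,np.linalg.norm(e[1]-e[0]))
s=bp(c,A([(143,387),(174,415),(173,327),(245,278),(322,345),(247,402)]),.103)[:,:2]
M=np.array([[-.1075,.017],[-.1075,-.017],[-.0475,.045],[.0475,.045],[.0475,-.045],[-.0475,-.045]])
p,er=fit2(M,s);print("sieve",p,np.degrees(p[2]),er);print(s)
b=bp(c,[(200+u/5,110+v/5) for u,v in[(85,133),(245,71),(323,184),(160,246)]],.066)[:,:2]
B=np.array([[-.0555,.053],[.0555,.053],[.0555,-.053],[-.0555,-.053]])
p,er=fit2(B,b);print("box",p,np.degrees(p[2]),er)
b2=bp(d["side"],[(250+u/5,145+v/5) for u,v in[(476,68),(645,70),(643,160),(466,160)]],.066) if 0 else bp(d["side"],[(250+(u-400)/5,145+v/5) for u,v in[(476,68),(647,70),(643,160),(466,160)]],.066)
p,er=fit2(B,b2[:,:2]);print("box side",p,np.degrees(p[2]),er)
print("cup",bp(c,[(237,212)],.062)); print("stapler",bp(c,[(357,175)],.137))
print("edge yaw",np.degrees(np.arctan2(*(e[0]-e[1])[:2])))
E
```

```text
edge [[ 0.5703 -0.079   0.1   ]
 [ 0.5236 -0.3785  0.1   ]] 0.30314393906516546
sieve [ 0.6696 -0.2553 -0.029 ] -1.6594746944454766 0.001464184485686865
[[ 0.5617 -0.2343]
 [ 0.5638 -0.2692]
 [ 0.6249 -0.2085]
 [ 0.7145 -0.2128]
 [ 0.7157 -0.3021]
 [ 0.6218 -0.2989]]
box [ 0.5713  0.1872 -0.1795] -10.284191693191875 0.0023233190600837205
box side [ 0.5709  0.189  -0.1587] -9.094331369748726 0.002541041043634437
cup [[ 0.4193 -0.0015  0.062 ]]
stapler [[ 0.705  -0.1391  0.137 ]]
edge yaw 8.84432163120145
```

View pics/wrist0.png

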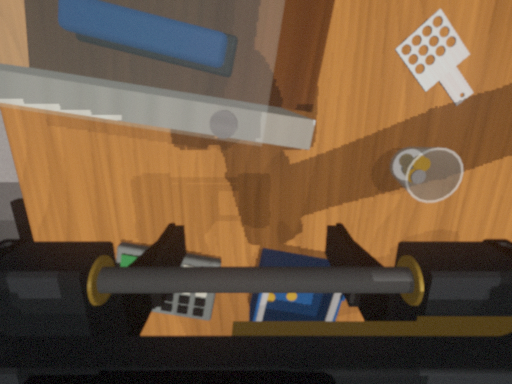

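Everything checks out. The edge measures 303 mm against 308. The sieve fit is 1.5 mm, so it is the right size, with its end about 18 mm behind the edge. The box agrees between both cameras at (0.571, 0.188), yaw about -9.7°. The wrist view shows the camera on the tool's -y-world side and the box at (297,290). Next is a planning helper that converts world targets into tool-axis shifts.

```bash
cat >> h.py <<'E'
from scipy.spatial.transform import Rotation as Rn
def rel(T0,R0,T,R,n=5):
    "rows (mm, rad) from pose 0 to pose"
    s=R0.T@(np.array(T)-T0)*1000; w=Rn.from_matrix(R0.T@R).as_rotvec()
    return np.round(s,1),np.round(w,4)
def tool(yaw,tilt): # camera side towards -x of yawed frame; tool leaning out by tilt deg
    b=Rn.from_euler('z',yaw,degrees=True).as_matrix(); t=np.radians(tilt)
    z=np.array([np.sin(t),0,-np.cos(t)]); x=S*np.array([np.cos(t),0,np.sin(t)]); 
    return b@np.c_[x,np.cross(z,x),z]
S=1
E
python3 - <<'E'
from h import *
import h
from station import r
s=r.sense();R0=np.array(s["ee_rot"]);T=np.array(s["tcp_pos"]);print(R0.round(3).tolist(),s["gripper_width"],s["time_s"],T)
cam=np.array([.624,-.083,.384]);print("cam in tool",R0.T@(cam-T))
h.S=-np.sign((R0.T@(cam-T))[0]);print("S",h.S)
A=([.42,-.16,.30],tool(-8.9,0)); B=([.45,-.22,.27],tool(-8.9,35))
print(rel(T,R0,*A)); print(rel(np.array(A[0]),A[1],*B))
E
```

```text
[[-0.0, -1.0, -0.002], [-1.0, 0.0, -0.0], [0.0, 0.002, -1.0]] 0.9974408079291059 0.15 [6.24579823e-01 2.55143902e-05 2.32720878e-01]
cam in tool [ 0.08304241  0.00082109 -0.15126873]
S -1.0
(array([160.1, 204.7, -66.9]), array([ 1.100e-03, -1.500e-03,  1.726e+00]))
(array([-38.9, -54.6,  30. ]), array([ 0.    , -0.6109, -0.    ]))
```

Request:
{"api": "servo_tool", "payload": {
  "commands": [
    [[1, 0, 40, -15, 0, 0, 0.14], [1, 30, 85, -30, 0, 0, 0.28], [1, 70, 125, -45, 0, 0, 0.42], [1, 115, 165, -60, 0, 0, 0.56], [1, 160, 205, -67, 0, 0, 0.7]]
  ]
}}

```text
time_s: 0.65
tcp_pos: [0.443, -0.1336, 0.2957]
ee_rot: [[-0.648, -0.762, 0.001], [-0.762, 0.648, -0.0], [-0.001, -0.001, -1.0]]
wrist_force: [1.6, -0.8, 0.1]
gripper_width: 0.631
gripper_force: 0.0
```

Request:
{"api": "servo_tool", "payload": {
  "commands": [
    [[1, 0, 0, 0, 0, 0, 0.14], [1, 0, 0, 0, 0, 0, 0.28], [1, 0, 0, 0, 0, 0, 0.42], [1, 0, 0, 0, 0, 0, 0.56], [1, 0, 0, 0, 0, 0, 0.7]]
  ]
}}

```text
time_s: 1.15
tcp_pos: [0.4441, -0.1328, 0.2946]
ee_rot: [[-0.986, -0.164, -0.0], [-0.164, 0.986, 0.0], [0.0, 0.0, -1.0]]
wrist_force: [0.5, -0.1, 0.6]
gripper_width: 0.171
gripper_force: 0.0
```

Request:
{"api": "servo_tool", "payload": {
  "commands": [
    [[1, 0, 0, 0, 0, 0, 0.11], [1, 0, 0, 0, 0, 0, 0.22], [1, 0, 0, 0, 0, 0, 0.326], [1, 0, 0, 0, 0, 0, 0.326], [1, 0, 0, 0, 0, 0, 0.326]]
  ]
}}

```text
time_s: 1.65
tcp_pos: [0.4442, -0.1327, 0.2947]
ee_rot: [[-0.988, 0.152, -0.0], [0.152, 0.988, 0.0], [0.0, 0.0, -1.0]]
wrist_force: [0.3, 0.3, 0.8]
gripper_width: 0.005
gripper_force: 0.0
```

Request:
{"api": "servo_tool", "payload": {
  "commands": [
    [[1, -8, -10, 6, 0, -0.12, 0], [1, -16, -22, 12, 0, -0.24, 0], [1, -24, -33, 18, 0, -0.36, 0], [1, -31, -44, 24, 0, -0.48, 0], [1, -39, -55, 30, 0, -0.611, 0]]
  ]
}}

```text
time_s: 2.15
tcp_pos: [0.475, -0.1931, 0.2662]
ee_rot: [[-0.807, 0.152, 0.571], [0.124, 0.988, -0.089], [-0.578, -0.001, -0.816]]
wrist_force: [0.3, -0.7, 0.1]
gripper_width: 0.004
gripper_force: 0.0
```

```bash
sed -i 's/^S=1/S=-1/' h.py; python3 - <<'E'
from h import *
from station import r
c=r.capture("wrist");pickle.dump(c,open("w1.pkl","wb"))
s=r.sense();R0=np.array(s["ee_rot"]);T=np.array(s["tcp_pos"])
im=c["pixels"][:,:,::-1].copy()
p=np.array([.6696,-.2553]);a=-.029
M=np.array([[-.1075,.017],[-.1075,-.017],[-.0475,-.017],[-.0475,-.045],[.0475,-.045],[.0475,.045],[-.0475,.045],[-.0475,.017]])
Rz=np.array([[np.cos(a),-np.sin(a)],[np.sin(a),np.cos(a)]])
Q=np.c_[M@Rz.T+p,np.full(8,.103)]
cv2.polylines(im,[proj(c,Q).round().astype(int)],True,(0,255,0))
cv2.polylines(im,[proj(c,[[.5703,-.079,.1],[.5236,-.3785,.1]]).round().astype(int)],False,(0,0,255))
cv2.imwrite("pics/w1.png",im)
t=np.radians(-8.9);bx=np.array([np.cos(t),np.sin(t)])
R=tool(-8.9,35)
con=np.array([*(Rz@[-.040,0]+p)]); tcp=con+bx*.0015
print(tcp)
for T2 in([*(tcp-bx*.10),.165],[*tcp,.135],[*tcp,.1185]): 
    print(np.round(T2,4),rel(T,R0,T2,R)); T,R0=np.array(T2),R
E
```

```text
[ 0.63109876 -0.25437223]
[ 0.5323 -0.2389  0.165 ] (array([ -4. , -35.3, 117. ]), array([ 0.0005, -0.0035, -0.0001]))
[ 0.6311 -0.2544  0.135 ] (array([-64.7,  -0. ,  81.9]), array([0., 0., 0.]))
[ 0.6311 -0.2544  0.1185] (array([ 9.5,  0. , 13.5]), array([0., 0., 0.]))
```

View pics/w1.png

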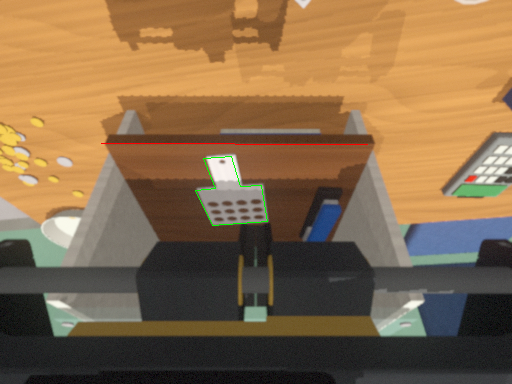

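The wrist overlay matches: the sieve outline fits the sheet at (235,190) and the edge line fits at row 143. Moving in.

Request:
{"api": "servo_tool", "payload": {
  "commands": [
    [[1, 0, -12, 28, 0, -0.003, 0], [1, -2, -24, 58, 0, -0.003, 0], [1, -4, -35, 88, 0, -0.003, 0], [1, -4, -35, 117, 0, -0.003, 0], [1, -4, -35, 117, 0, -0.003, 0]]
  ]
}}

```text
time_s: 2.7
tcp_pos: [0.5391, -0.2404, 0.1692]
ee_rot: [[-0.814, 0.152, 0.56], [0.127, 0.988, -0.083], [-0.566, 0.003, -0.824]]
wrist_force: [0.1, 1.0, -0.7]
gripper_width: 0.001
gripper_force: 0.0
```

Request:
{"api": "servo_tool", "payload": {
  "commands": [
    [[1, -16, 0, 20, 0, 0, 0], [1, -32, 0, 40, 0, 0, 0], [1, -48, 0, 61, 0, 0, 0], [1, -65, 0, 82, 0, 0, 0], [1, -65, 0, 82, 0, 0, 0]]
  ]
}}

```text
time_s: 3.2
tcp_pos: [0.6399, -0.2551, 0.1429]
ee_rot: [[-0.811, 0.15, 0.566], [0.124, 0.989, -0.084], [-0.572, 0.003, -0.82]]
wrist_force: [-1.0, 0.7, 0.0]
gripper_width: 0.008
gripper_force: 0.0
```

Request:
{"api": "servo_tool", "payload": {
  "commands": [
    [[1, 2, 0, 3, 0, 0, 0], [1, 4, 0, 6, 0, 0, 0], [1, 6, 0, 8.5, 0, 0, 0], [1, 6.8, 0, 9.5, 0, 0, 0], [1, 6.8, 0, 9.5, 0, 0, 0]]
  ]
}}

```text
time_s: 3.7
tcp_pos: [0.6371, -0.257, 0.1323]
ee_rot: [[-0.812, 0.15, 0.565], [0.127, 0.989, -0.079], [-0.57, 0.008, -0.821]]
wrist_force: [-1.1, 0.0, 0.1]
gripper_width: 0.007
gripper_force: 0.0
```

Request:
{"api": "servo_tool", "payload": {
  "commands": [
    [[1, 2.3, 0, 3.3, 0, 0, 0], [1, 4.6, 0, 6.6, 0, 0, 0], [1, 6.8, 0, 9.8, 0, 0, 0], [1, 6.8, 0, 9.8, 0, 0, 0], [1, 6.8, 0, 9.8, 0, 0, 0]]
  ]
}}

```text
time_s: 4.2
tcp_pos: [0.6377, -0.2585, 0.121]
ee_rot: [[-0.813, 0.147, 0.564], [0.127, 0.989, -0.074], [-0.568, 0.012, -0.823]]
wrist_force: [0.1, -0.8, 0.1]
gripper_width: 0.002
gripper_force: 0.0
```

Request:
{"api": "servo_tool", "payload": {
  "commands": [
    [[1, 0.6, 0, 0.8, 0, 0, 0], [1, 0.6, 0, 0.8, 0, 0, 0], [1, 1.1, 0, 1.6, 0, 0, 0], [1, 1.1, 0, 1.6, 0, 0, 0], [1, 1.1, 0, 1.6, 0, 0, 0]]
  ]
}}

```text
time_s: 4.7
tcp_pos: [0.6377, -0.2587, 0.1195]
ee_rot: [[-0.813, 0.146, 0.564], [0.127, 0.989, -0.073], [-0.569, 0.012, -0.823]]
wrist_force: [1.0, 0.1, -0.6]
gripper_width: 0.004
gripper_force: 0.0
```

Request:
{"api": "servo_tool", "payload": {
  "commands": [
    [[1, 0.6, 0, 0.8, 0, 0, 0], [1, 0.6, 0, 0.8, 0, 0, 0], [1, 1.1, 0, 1.6, 0, 0, 0], [1, 1.1, 0, 1.6, 0, 0, 0], [1, 1.1, 0, 1.6, 0, 0, 0]]
  ]
}}

```text
time_s: 5.2
tcp_pos: [0.638, -0.259, 0.1181]
ee_rot: [[-0.812, 0.146, 0.564], [0.127, 0.989, -0.073], [-0.569, 0.013, -0.822]]
wrist_force: [-0.7, 1.1, 2.4]
gripper_width: 0.009
gripper_force: 0.9
```

Request:
{"api": "servo_tool", "payload": {
  "commands": [
    [[1, 0.3, 0, 0.4, 0, 0, 0], [1, 0.6, 0, 0.8, 0, 0, 0], [1, 0.6, 0, 0.8, 0, 0, 0], [1, 0.6, 0, 0.8, 0, 0, 0], [1, 0.6, 0, 0.8, 0, 0, 0]]
  ]
}}

```text
time_s: 5.7
tcp_pos: [0.6383, -0.2591, 0.1178]
ee_rot: [[-0.812, 0.145, 0.565], [0.127, 0.989, -0.073], [-0.57, 0.013, -0.822]]
wrist_force: [-1.5, 0.6, 5.2]
gripper_width: 0.007
gripper_force: 2.6
```

Request:
{"api": "servo_tool", "payload": {
  "commands": [
    [[1, 0.5, 0, 0.8, 0, 0, 0], [1, 0.9, 0, 1.3, 0, 0, 0], [1, 0.9, 0, 1.3, 0, 0, 0], [1, 0.9, 0, 1.3, 0, 0, 0], [1, 0.9, 0, 1.3, 0, 0, 0]]
  ]
}}

```text
time_s: 6.2
tcp_pos: [0.6391, -0.2594, 0.1176]
ee_rot: [[-0.811, 0.145, 0.567], [0.126, 0.989, -0.072], [-0.571, 0.013, -0.821]]
wrist_force: [-2.5, 1.7, 9.1]
gripper_width: 0.005
gripper_force: 4.2
```

Request:
{"api": "servo_tool", "payload": {
  "commands": [
    [[1, 3.3, 0, -2.3, 0, 0, 0], [1, 8.2, 0.1, -5.7, 0, 0, 0], [1, 13.9, 0.1, -9.7, 0, 0, 0], [1, 19.7, 0.2, -13.7, 0, 0, 0], [1, 24.6, 0.2, -17.1, 0, 0, 0]]
  ]
}}

```text
time_s: 6.7
tcp_pos: [0.6093, -0.2562, 0.1178]
ee_rot: [[-0.812, 0.142, 0.566], [0.126, 0.99, -0.068], [-0.57, 0.016, -0.822]]
wrist_force: [1.1, 0.2, 4.0]
gripper_width: 0.007
gripper_force: 2.4
```

Request:
{"api": "servo_tool", "payload": {
  "commands": [
    [[1, 0.6, 0, 0.8, 0, 0, 0], [1, 4.5, 0.2, -2.3, 0, 0, 0], [1, 9, 0.4, -5, 0, 0, 0], [1, 13.3, 0.6, -8, 0, 0, 0], [1, 17.6, 0.8, -11, 0, 0, 0]]
  ]
}}

```text
time_s: 7.2
tcp_pos: [0.5893, -0.2535, 0.1177]
ee_rot: [[-0.812, 0.141, 0.566], [0.126, 0.99, -0.065], [-0.57, 0.018, -0.822]]
wrist_force: [1.2, -0.4, 5.4]
gripper_width: 0.007
gripper_force: 2.9
```

```bash
python3 - <<'E'
from station import r
from h import *
c=r.capture("scene");pickle.dump(c,open("s2.pkl","wb"))
im=c["pixels"][:,:,::-1]
cv2.imwrite("pics/s2.png",cv2.resize(im[150:310,290:450],None,fx=3.6,fy=3.6,interpolation=cv2.INTER_CUBIC))
E
```

```text
(no output)
```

View pics/s2.png

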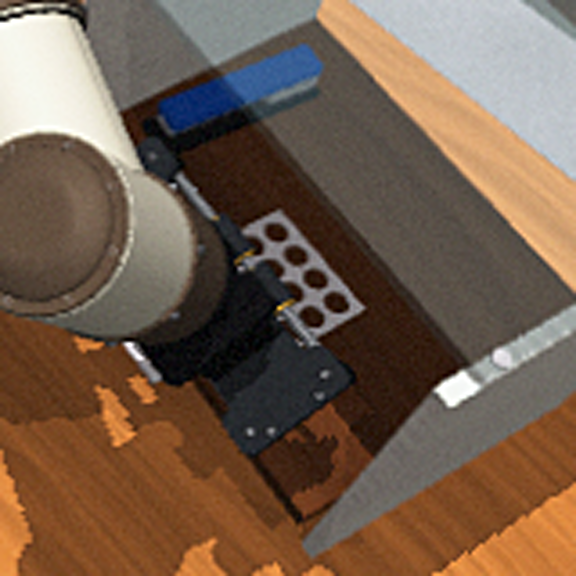

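The sieve is following the tool. Its rear panel corners are at crop (278,208) and (366,308).

```bash
python3 - <<'E'
from h import *
c=pickle.load(open("s2.pkl","rb"))
q=bp(c,[(290+278/3.6,150+208/3.6),(290+366/3.6,150+308/3.6)],.103)[:,:2]
print(q, np.linalg.norm(q[1]-q[0]))
v=q[0]-q[1];v/=np.linalg.norm(v);x=np.array([v[1],-v[0]]);m=q.mean(0);end=m-x*.155
bx=np.array([np.cos(np.radians(-8.86)),np.sin(np.radians(-8.86))])
print("yaw",np.degrees(np.arctan2(x[1],x[0])),"end",end,"rack x",(end-[.547,-.229])@bx)
E
```

```text
[[ 0.67475627 -0.21405918]
 [ 0.66358217 -0.30445615]] 0.09108497430115792
yaw -7.046669459672442 end [ 0.51534001 -0.24024261] rack x -0.02955062171185386
```

Request:
{"api": "servo_tool", "payload": {
  "commands": [
    [[1, 3.5, 0.2, -1.9, 0, 0, 0], [1, 7.7, 0.4, -4.7, 0, 0, 0], [1, 12, 0.6, -7.6, 0, 0, 0], [1, 16.2, 0.8, -10.6, 0, 0, 0], [1, 17.3, 0.8, -11.6, 0, 0, 0]]
  ]
}}

```text
time_s: 7.75
tcp_pos: [0.5685, -0.2506, 0.1177]
ee_rot: [[-0.813, 0.14, 0.566], [0.126, 0.99, -0.063], [-0.569, 0.02, -0.822]]
wrist_force: [0.7, 0.3, 5.5]
gripper_width: 0.008
gripper_force: 2.6
```

Request:
{"api": "servo_tool", "payload": {
  "commands": [
    [[1, -1.1, 0, -1.6, 0, 0, 0], [1, -3, 0, -5, 0, 0, 0], [1, -8, 0, -12, 0, 0, 0], [1, -14, 0, -20, 0, 0, 0], [1, -14, 0, -20, 0, 0, 0]]
  ]
}}

```text
time_s: 8.25
tcp_pos: [0.5679, -0.2509, 0.1419]
ee_rot: [[-0.814, 0.139, 0.565], [0.126, 0.99, -0.063], [-0.568, 0.02, -0.823]]
wrist_force: [0.1, 1.2, -0.1]
gripper_width: 0.008
gripper_force: 0.0
```

Request:
{"api": "servo_tool", "payload": {
  "commands": [
    [[0.5, 8, 0, -20, 0, 0, 0], [0.4, 18, 1, -42, 0, 0, 0], [0.2, 30, 2, -65, 0, 0, 0], [0, 40, 3, -88, 0, 0, 0], [0, 48, 3, -106, 0, 0, 0]]
  ]
}}

```text
time_s: 8.75
tcp_pos: [0.4675, -0.2348, 0.2009]
ee_rot: [[-0.815, 0.14, 0.562], [0.128, 0.99, -0.062], [-0.565, 0.021, -0.824]]
wrist_force: [-0.1, -0.1, -0.6]
gripper_width: 0.372
gripper_force: 0.0
```

```bash
python3 - <<'E'
from station import r
from h import *
d={n:r.capture(n) for n in("scene","wrist")};pickle.dump(d,open("d3.pkl","wb"))
a=cv2.resize(d["scene"]["pixels"][170:310,290:430],(560,560),interpolation=cv2.INTER_CUBIC)
b=d["wrist"]["pixels"]
cv2.imwrite("pics/s3.png",a[:,:,::-1]);cv2.imwrite("pics/w3.png",b[:,:,::-1])
E
```

```text
(no output)
```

View pics/w3.png

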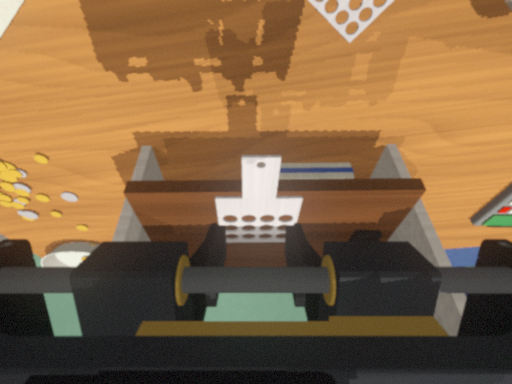

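The wrist view shows the handle sticking out past the edge, with its end at (244–281,156), the panel's front corners at (216,198) and (301,197), and the board's upper edge at row 192.

```bash
python3 - <<'E'
from h import *
from station import r
c=pickle.load(open("d3.pkl","rb"))["wrist"];np.set_printoptions(precision=4,suppress=True)
q=bp(c,[(281,156.5),(244,157.5),(301,197),(216,198.5)],.103)[:,:2];print(q)
M=np.array([[-.1075,.017],[-.1075,-.017],[-.0475,.045],[-.0475,-.045]])
p,er=fit2(M,q);print(p,np.degrees(p[2]),er)
b=np.array([np.cos(np.radians(-8.86)),np.sin(np.radians(-8.86))])
x=np.array([np.cos(p[2]),np.sin(p[2])]);end=p[:2]-.1075*x
print("edge pts",bp(c,[(130,193),(424,191)],.1)[:,:2])
print("end rack",(end-[.547,-.229])@b)
h=p[:2]-.0755*x
s=r.sense();R0=np.array(s["ee_rot"]);T=np.array(s["tcp_pos"])
R=tool(np.degrees(p[2]),0)
for T2 in([*h,.20],[*h,.103]):
    print(np.round(T2,4),rel(T,R0,T2,R)); T,R0=np.array(T2),R
E
```

```text
[[ 0.4957 -0.2142]
 [ 0.4917 -0.2461]
 [ 0.5586 -0.1979]
 [ 0.5464 -0.2847]]
[ 0.5996 -0.2481 -0.1601] -9.173399274579394 0.001107268628291798
edge pts [[ 0.5266 -0.3689]
 [ 0.5737 -0.0711]]
end rack -0.052586653729618786
[ 0.5251 -0.236   0.2   ] (array([-45.8,   6.9,  34.1]), array([0.0264, 0.6036, 0.0122]))
[ 0.5251 -0.236   0.103 ] (array([ 0.,  0., 97.]), array([0., 0., 0.]))
```

The end is at rack x = -52.6 mm (fit 1.1 mm), which satisfies step 1. Now the vertical grasp.

Request:
{"api": "servo_tool", "payload": {
  "commands": [
    [[0, -9, 1, 7, 0.005, 0.12, 0.002], [0, -18, 3, 14, 0.01, 0.24, 0.005], [0, -27, 4, 21, 0.016, 0.36, 0.007], [0, -36, 6, 27, 0.021, 0.48, 0.01], [0, -46, 7, 34, 0.026, 0.604, 0.012]]
  ]
}}

```text
time_s: 9.35
tcp_pos: [0.5276, -0.2361, 0.1986]
ee_rot: [[-0.987, 0.159, -0.007], [0.159, 0.987, 0.001], [0.007, -0.0, -1.0]]
wrist_force: [0.5, 0.4, 0.0]
gripper_width: 0.923
gripper_force: 0.0
```

Request:
{"api": "servo_tool", "payload": {
  "commands": [
    [[0, 0, 0, 0, 0, 0, 0], [0, 0, 0, 15, 0, 0, 0], [0, 0, 0, 35, 0, 0, 0], [0, 0, 0, 50, 0, 0, 0], [0, 0, 0, 50, 0, 0, 0]]
  ]
}}

```text
time_s: 9.85
tcp_pos: [0.5248, -0.2356, 0.1455]
ee_rot: [[-0.987, 0.159, -0.008], [0.159, 0.987, 0.002], [0.008, 0.001, -1.0]]
wrist_force: [-1.2, -0.9, 0.6]
gripper_width: 0.999
gripper_force: 0.0
```

```bash
python3 - <<'E'
from h import *
from station import r
s=r.sense();R0=np.array(s["ee_rot"]);T=np.array(s["tcp_pos"])
print(T,s["gripper_width"],rel(T,R0,[.5251,-.236,.094],tool(-9.17,0)))
E
```

```text
[ 0.52478309 -0.23560126  0.14551993] 0.9987405118765694 (array([-0.8, -0.4, 51.5]), array([ 0.001 , -0.0083, -0.0001]))
```

Request:
{"api": "servo_tool", "payload": {
  "commands": [
    [[0, 0, 0, 15, 0, -0.004, 0], [0, 0, 0, 30, 0, -0.008, 0], [0, -1, 0, 42, 0, -0.008, 0], [0, -1, 0, 51, 0, -0.008, 0], [0, -1, 0, 51, 0, -0.008, 0]]
  ]
}}

```text
time_s: 10.35
tcp_pos: [0.5267, -0.2361, 0.0965]
ee_rot: [[-0.987, 0.159, 0.003], [0.159, 0.987, -0.0], [-0.003, 0.0, -1.0]]
wrist_force: [-0.4, 0.6, -0.7]
gripper_width: 0.999
gripper_force: 0.0
```

Request:
{"api": "servo_tool", "payload": {
  "commands": [
    [[0.3, 0, 0, 0, 0, 0, 0], [0.5, 0, 0, 0, 0, 0, 0], [0.56, 0, 0, 0, 0, 0, 0], [0.6, 0, 0, 0, 0, 0, 0], [0.7, 0, 0, 0, 0, 0, 0]]
  ]
}}

```text
time_s: 10.85
tcp_pos: [0.5274, -0.2363, 0.0979]
ee_rot: [[-0.987, 0.159, 0.006], [0.159, 0.987, -0.001], [-0.006, 0.0, -1.0]]
wrist_force: [0.3, -0.5, 0.4]
gripper_width: 0.632
gripper_force: 0.0
```

Request:
{"api": "servo_tool", "payload": {
  "commands": [
    [[0.8, 0, 0, 0, 0, 0, 0], [1, 0, 0, 0, 0, 0, 0], [1, 0, 0, 0, 0, 0, 0], [1, 0, 0, 0, 0, 0, 0], [1, 0, 0, 0, 0, 0, 0]]
  ]
}}

```text
time_s: 11.35
tcp_pos: [0.5273, -0.2363, 0.0976]
ee_rot: [[-0.987, 0.159, 0.005], [0.159, 0.987, -0.001], [-0.005, 0.0, -1.0]]
wrist_force: [0.1, 0.3, -1.1]
gripper_width: 0.376
gripper_force: 30.0
```

Gripped with 30 N at about the 34 mm handle width. Lifting slightly, then drawing out.

Request:
{"api": "servo_tool", "payload": {
  "commands": [
    [[1, 0, 0, -2, 0, 0, 0], [1, 0, 0, -5, 0, 0, 0], [1, 0, 0, -9, 0, 0, 0], [1, 0, 0, -12, 0, 0, 0], [1, 0, 0, -12, 0, 0, 0]]
  ]
}}

```text
time_s: 11.85
tcp_pos: [0.5277, -0.2363, 0.1103]
ee_rot: [[-0.987, 0.159, 0.007], [0.159, 0.987, -0.001], [-0.007, 0.0, -1.0]]
wrist_force: [0.3, 0.4, -0.7]
gripper_width: 0.379
gripper_force: 30.0
```

Request:
{"api": "servo_tool", "payload": {
  "commands": [
    [[1, 5, 0, 0, 0, 0, 0], [1, 13, 0, 0, 0, 0, 0], [1, 23, 0, 0, 0, 0, 0], [1, 33, 0, -1, 0, 0, 0], [1, 43, 0, -2, 0, 0, 0]]
  ]
}}

```text
time_s: 12.35
tcp_pos: [0.4836, -0.2293, 0.1114]
ee_rot: [[-0.987, 0.159, 0.005], [0.159, 0.987, -0.001], [-0.005, 0.0, -1.0]]
wrist_force: [0.1, -0.2, -0.4]
gripper_width: 0.377
gripper_force: 30.0
```

Request:
{"api": "servo_tool", "payload": {
  "commands": [
    [[1, 10, 0, -1, 0, 0, 0], [1, 22, 0, -3, 0, 0, 0], [1, 34, 0, -6, 0, 0, 0], [1, 44, 0, -9, 0, 0, 0], [1, 50, 0, -10, 0, 0, 0]]
  ]
}}

```text
time_s: 12.85
tcp_pos: [0.4345, -0.2213, 0.1217]
ee_rot: [[-0.987, 0.159, 0.006], [0.159, 0.987, -0.001], [-0.006, 0.0, -1.0]]
wrist_force: [0.6, -1.1, -0.3]
gripper_width: 0.379
gripper_force: 30.0
```

```bash
python3 - <<'E'
from station import r
from h import *
d={n:r.capture(n) for n in("side","wrist")};pickle.dump(d,open("d4.pkl","wb"))
a=cv2.resize(d["side"]["pixels"][130:330,130:400],(540,400),interpolation=cv2.INTER_CUBIC)
cv2.imwrite("pics/m4.png",a[:,:,::-1])
E
```

```text
(no output)
```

View pics/m4.png

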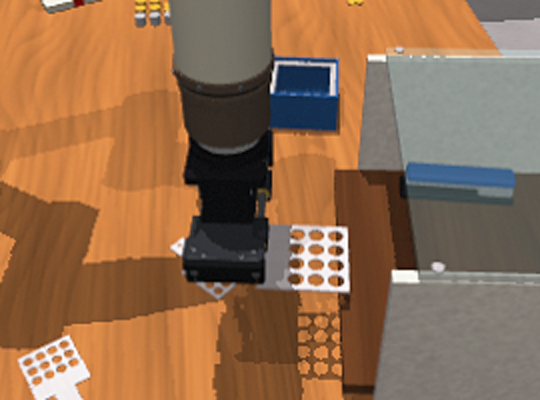

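The sieve is held level and clear of the riser; the far panel corners are at crop (350,227) and (348,292). Checking the in-hand pose, then planning to the box.

```bash
python3 - <<'E'
from h import *
from station import r
np.set_printoptions(precision=4,suppress=True)
d=pickle.load(open("d4.pkl","rb"))
for z in(.117,.127,.137): print(z,bp(d["side"],[(130+350/2,130+227/2),(130+348/2,130+292/2)],z)[:,:2])
s=r.sense();R0=np.array(s["ee_rot"]);T=np.array(s["tcp_pos"])
yaw=-9.7;t=np.radians(yaw);x=np.array([np.cos(t),np.sin(t)])
seat=np.array([.571,.188]);g=seat-.0733*x
for T2 in([.40,-.10,.16],[*(g-.0*x),.16],[*g,.09]):
    R=tool(yaw,0);print(np.round(T2,4),rel(T,R0,T2,R));T,R0=np.array(T2),R
E
```

```text
0.117 [[ 0.5672 -0.1903]
 [ 0.5472 -0.2812]]
0.127 [[ 0.5647 -0.1996]
 [ 0.545  -0.2891]]
0.137 [[ 0.5622 -0.209 ]
 [ 0.5429 -0.297 ]]
[ 0.4  -0.1   0.16] (array([ 53.3, 114.3, -38.7]), array([0.0002, 0.0058, 0.0097]))
[0.4987 0.2004 0.16  ] (array([-46.7, 312.7,   0. ]), array([0., 0., 0.]))
[0.4987 0.2004 0.09  ] (array([ 0.,  0., 70.]), array([0., 0., 0.]))
```

Request:
{"api": "servo_tool", "payload": {
  "commands": [
    [[1, 5, 8, -10, 0, 0, 0], [1, 14, 26, -20, 0, 0.003, 0.003], [1, 27, 54, -30, 0, 0.006, 0.006], [1, 40, 86, -36, 0, 0.006, 0.01], [1, 53, 116, -39, 0, 0.006, 0.01]]
  ]
}}

```text
time_s: 13.45
tcp_pos: [0.4016, -0.0971, 0.1611]
ee_rot: [[-0.986, 0.169, 0.002], [0.169, 0.986, 0.0], [-0.001, 0.001, -1.0]]
wrist_force: [0.9, 0.4, -0.5]
gripper_width: 0.374
gripper_force: 30.0
```

Request:
{"api": "servo_tool", "payload": {
  "commands": [
    [[1, 5, 33, 0, 0, 0, 0], [1, 5, 68, 0, 0, 0, 0], [1, 0, 103, 0, 0, 0, 0], [1, -8, 138, 0, 0, 0, 0], [1, -15, 173, 0, 0, 0, 0]]
  ]
}}

```text
time_s: 13.95
tcp_pos: [0.4458, 0.0716, 0.1608]
ee_rot: [[-0.986, 0.168, 0.001], [0.168, 0.986, 0.001], [-0.001, 0.001, -1.0]]
wrist_force: [0.5, -0.5, 0.9]
gripper_width: 0.38
gripper_force: 30.0
```

Request:
{"api": "servo_tool", "payload": {
  "commands": [
    [[1, -8, 34, 0, 0, 0, 0], [1, -18, 68, 0, 0, 0, 0], [1, -26, 100, 0, 0, 0, 0], [1, -31, 125, 0, 0, 0, 0], [1, -32, 138, 0, 0, 0, 0]]
  ]
}}

```text
time_s: 14.45
tcp_pos: [0.5008, 0.2026, 0.1602]
ee_rot: [[-0.986, 0.167, 0.0], [0.167, 0.986, 0.001], [-0.0, 0.001, -1.0]]
wrist_force: [0.4, 1.2, -1.0]
gripper_width: 0.378
gripper_force: 30.0
```

```bash
python3 - <<'E'
from h import *
from station import r
np.set_printoptions(precision=4,suppress=True)
d={n:r.capture(n) for n in("side","wrist","scene")};pickle.dump(d,open("d5.pkl","wb"))
s=r.sense();T=np.array(s["tcp_pos"]);print(T,np.array(s["ee_rot"]).round(3).tolist(),s["gripper_force"])
a=cv2.resize(d["side"]["pixels"][110:235,220:345],(500,500),interpolation=cv2.INTER_CUBIC)
b=cv2.resize(d["wrist"]["pixels"],None,fx=.55,fy=.55,interpolation=cv2.INTER_AREA)
o=np.zeros((500,790,3),np.uint8);o[:,:500]=a;o[:b.shape[0],505:505+b.shape[1]]=b[:,:285]
e=cv2.resize(d["scene"]["pixels"][110:210,190:290],(285,285));o[212:497,505:790]=e
cv2.imwrite("pics/m5.png",o[:,:,::-1])
E
```

```text
[0.4996 0.2004 0.1598] [[-0.986, 0.168, -0.001], [0.168, 0.986, -0.0], [0.001, -0.0, -1.0]] 29.98766541481018
```

View pics/m5.png

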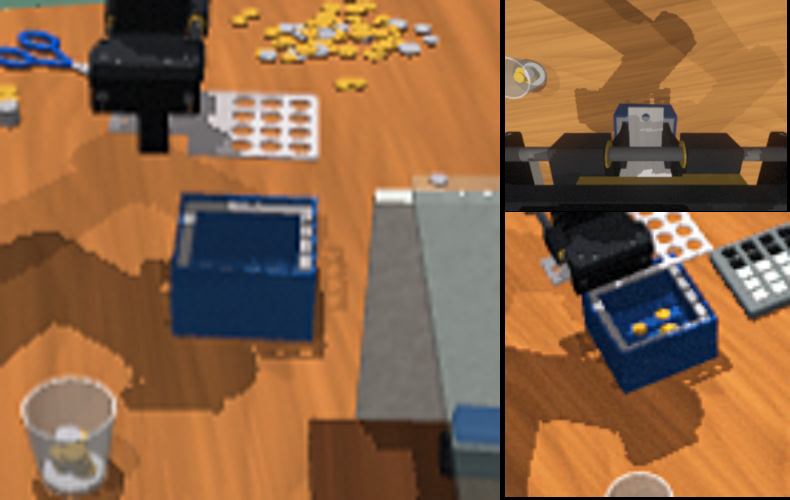

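The side view shows the sieve level above the box, its far corners at crop (320,95) and (319,158), and the box rim corners at (182,195), (318,197), (317,268) and (172,268). I'll compare both in the same camera.

```bash
python3 - <<'E'
from h import *
np.set_printoptions(precision=4,suppress=True)
d=pickle.load(open("d5.pkl","rb"))
f=lambda L:[(220+u/4,110+v/4) for u,v in L]
B=np.array([[-.0555,.053],[.0555,.053],[.0555,-.053],[-.0555,-.053]])
b=bp(d["side"],f([(182,195),(318,196),(318,268),(171,268)]),.066)[:,:2];p,er=fit2(B,b);print("box",p,np.degrees(p[2]),er);print(b)
T=np.array([.4996,.2004]);yaw=np.radians(-9.65);x=np.array([np.cos(yaw),np.sin(yaw)]);y=np.array([-x[1],x[0]])
o=T+.0733*x;print("sieve pred",o)
C=np.array([[*(o+.0475*x+s*.045*y),.165] for s in(1,-1)]);print("pred px crop",(proj(d["side"],C)-[220,110])*4)
print("box pred crop",(proj(d["side"],[[*(np.array([.571,.188])+u*x+v*y),.066] for u,v in B])-[220,110])*4)
# automatic check: blue-box mask in scene & side before the move
d0=pickle.load(open("d0.pkl","rb"))
for n in("scene","side"):
    c=d0[n];hsv=cv2.cvtColor(c["pixels"],cv2.COLOR_RGB2HSV);m=cv2.inRange(hsv,(100,100,40),(125,255,255))
    k,l,st,ce=cv2.connectedComponentsWithStats(m)
    for i in range(1,k):
        if st[i,4]>150: print(n,st[i],ce[i])
E
```

```text
box [ 0.5716  0.1887 -0.1562] -8.949590083202615 0.0025630102124162488
[[0.5264 0.2455]
 [0.6358 0.2307]
 [0.6175 0.1326]
 [0.5067 0.1459]]
sieve pred [0.5719 0.1881]
pred px crop [[313.7541  92.9375]
 [315.5945 154.5661]]
box pred crop [[179.983  192.3772]
 [316.4762 195.9271]
 [318.6854 272.8035]
 [172.0708 268.5811]]
scene [ 358    0   83   46 2267] [401.9713  16.0573]
scene [ 331   19   85   80 3975] [366.4543  58.7997]
scene [120  92  25  15 151] [130.755   99.1192]
scene [217 124  47  50 750] [241.068  154.5667]
scene [224 131  34  26 458] [239.3428 142.4803]
scene [334 162  46  25 448] [355.8705 174.1652]
side [136  35  25  16 281] [148.8434  43.3203]
side [104  44  27  18 331] [117.1027  53.2447]
side [142  61  23  14 207] [153.8647  68.4541]
side [111  72  25  15 237] [123.2321  79.7848]
side [493  87  19  65 640] [504.9984 124.0328]
side [ 412  144  100   65 4903] [467.8187 174.0053]
side [263 160  36  35 995] [280.7628 179.191 ]
side [333 212  55  12 473] [359.9387 217.2199]
```

```bash
python3 - <<'E'
from h import *
np.set_printoptions(precision=4,suppress=True)
d=pickle.load(open("d5.pkl","rb"))
def edge(c,P0,P1,n):  # mean subpixel offset along outward normal of the edge P0-P1 (world), px & mm
    a,b=proj(c,[P0,P1]); out=[]
    g=c["pixels"].astype(np.float32); g=g.max(2)*0+g[:,:,2]   # blue channel: metal bright, wood dark
    nn=proj(c,[P0+n*.001])[0]-a
    L=np.linalg.norm(nn); u=nn/L; t=np.linspace(-5,5,101)
    for k in np.linspace(.12,.88,25):
        q=a+(b-a)*k; s=q+t[:,None]*u
        v=cv2.remap(g,s[:,0].astype(np.float32)[None],s[:,1].astype(np.float32)[None],cv2.INTER_LINEAR)[0]
        v=cv2.GaussianBlur(v[None],(0,0),5)[0]; out.append(t[np.argmin(np.gradient(v))])
    return np.median(out)/L, np.std(out)/L, L
T=np.array([.4996,.2004]);yaw=np.radians(-9.65);X=np.array([np.cos(yaw),np.sin(yaw),0]);Y=np.array([-X[1],X[0],0])
o=np.array([*(T+.0733*X[:2]),.165])
for n in("side","scene"):
    c=d[n]
    print(n,"far edge off mm",edge(c,o+.0475*X+.045*Y,o+.0475*X-.045*Y,X))
    print(n,"+y edge",edge(c,o-.01*X+.045*Y,o+.0475*X+.045*Y,Y)," -y edge",edge(c,o-.0*X-.045*Y,o+.0475*X-.045*Y,-Y))
E
```

```text
side far edge off mm (np.float64(1.5303804948164619), np.float64(0.2988907939713793), np.float64(0.3267161347740288))
side +y edge (np.float64(0.6257450630993108), np.float64(8.485582964522301), np.float64(0.1598094909525954))  -y edge (np.float64(2.195437993368173), np.float64(8.215574208859888), np.float64(0.1821959905988202))
scene far edge off mm (np.float64(0.9088414720565139), np.float64(0.3877723614107785), np.float64(0.3300905704942853))
scene +y edge (np.float64(0.0), np.float64(0.43009840128716814), np.float64(0.26858093933816163))  -y edge (np.float64(2.3859677879587915), np.float64(1.2313035624702566), np.float64(0.29338199934327447))
```

Request:
{"api": "servo_tool", "payload": {
  "commands": [
    [[1, 1, 0.5, 8, 0, 0, 0], [1, 2, 0.7, 24, 0, 0, 0], [1, 2, 0.7, 42, 0, 0, 0], [1, 2, 0.7, 60, 0, 0, 0], [1, 2, 0.7, 75, 0, 0, 0]]
  ]
}}

```text
time_s: 15.1
tcp_pos: [0.4971, 0.1996, 0.0838]
ee_rot: [[-0.985, 0.17, -0.002], [0.17, 0.985, -0.0], [0.002, -0.001, -1.0]]
wrist_force: [0.2, -0.4, -1.9]
gripper_width: 0.379
gripper_force: 30.0
```

Request:
{"api": "servo_tool", "payload": {
  "commands": [
    [[1, 0, 0, 4, 0, 0, 0], [1, 0, 0, 8, 0, 0, 0], [1, 0, 0, 11, 0, 0, 0], [1, 0, 0, 13, 0, 0, 0], [1, 0, 0, 13, 0, 0, 0]]
  ]
}}

```text
time_s: 15.6
tcp_pos: [0.4982, 0.2012, 0.0721]
ee_rot: [[-0.986, 0.169, -0.0], [0.169, 0.986, 0.001], [0.0, 0.001, -1.0]]
wrist_force: [-0.7, -0.7, -0.5]
gripper_width: 0.374
gripper_force: 30.0
```

```bash
python3 - <<'E'
from station import r
s=r.sense();print(s["tcp_pos"],s["ee_rot"],s["wrist_force"],s["moment"])
E
```

```text
[0.49822155 0.20118657 0.07209139] [[-9.85641758e-01  1.68849614e-01 -3.64735232e-04]
 [ 1.68849377e-01  9.85641680e-01  6.05393775e-04]
 [ 4.61718753e-04  5.35116068e-04 -9.99999750e-01]] [-0.6943361  -0.67183056 -0.50824795] [-0.05249466 -0.08093113 -0.00157601]
```

Request:
{"api": "servo_tool", "payload": {
  "commands": [
    [[1, 0.5, 0, 1.5, 0, 0, 0], [1, 0.5, 0, 3, 0, 0, 0], [1, 0.5, 0, 4.5, 0, 0, 0], [1, 0.5, 0, 6, 0, 0, 0], [1, 0.5, 0, 6, 0, 0, 0]]
  ]
}}

```text
time_s: 16.1
tcp_pos: [0.4975, 0.2012, 0.0656]
ee_rot: [[-0.986, 0.169, -0.001], [0.169, 0.986, -0.0], [0.001, -0.0, -1.0]]
wrist_force: [0.2, -0.3, -1.4]
gripper_width: 0.377
gripper_force: 30.0
```

Request:
{"api": "servo_tool", "payload": {
  "commands": [
    [[1, 0, 0, 0.8, 0, 0, 0], [1, 0, 0, 1.6, 0, 0, 0], [1, 0, 0, 2.4, 0, 0, 0], [1, 0, 0, 3, 0, 0, 0], [1, 0, 0, 3, 0, 0, 0]]
  ]
}}

```text
time_s: 16.6
tcp_pos: [0.4976, 0.2012, 0.0628]
ee_rot: [[-0.986, 0.169, -0.001], [0.169, 0.986, 0.0], [0.001, -0.0, -1.0]]
wrist_force: [-0.1, -0.7, -0.9]
gripper_width: 0.378
gripper_force: 30.0
```

Request:
{"api": "servo_tool", "payload": {
  "commands": [
    [[1, 0, 0, 0.8, 0, 0, 0], [1, 0, 0, 1.6, 0, 0, 0], [1, 0, 0, 2.4, 0, 0, 0], [1, 0, 0, 3, 0, 0, 0], [1, 0, 0, 3, 0, 0, 0]]
  ]
}}

```text
time_s: 17.1
tcp_pos: [0.4976, 0.2012, 0.0598]
ee_rot: [[-0.986, 0.169, -0.001], [0.169, 0.986, 0.0], [0.001, 0.0, -1.0]]
wrist_force: [0.6, -0.2, -0.7]
gripper_width: 0.375
gripper_force: 30.0
```

Request:
{"api": "servo_tool", "payload": {
  "commands": [
    [[1, 0, 0, 0.5, 0, 0, 0], [1, 0, 0, 1, 0, 0, 0], [1, 0, 0, 1.5, 0, 0, 0], [1, 0, 0, 2, 0, 0, 0], [1, 0, 0, 2, 0, 0, 0]]
  ]
}}

```text
time_s: 17.6
tcp_pos: [0.4977, 0.2013, 0.0579]
ee_rot: [[-0.986, 0.169, -0.001], [0.169, 0.986, 0.0], [0.001, 0.0, -1.0]]
wrist_force: [0.1, -0.5, 0.4]
gripper_width: 0.379
gripper_force: 30.0
```

```bash
python3 - <<'E'
from station import r
import numpy as np
s=r.sense();print(s["tcp_pos"],np.round(s["wrist_force"],2),np.round(s["moment"],3))
E
```

```text
[0.49768731 0.20127144 0.05787178] [ 0.05 -0.55  0.36] [-0.067 -0.133 -0.002]
```

Request:
{"api": "servo_tool", "payload": {
  "commands": [
    [[1, 0, 0, 0.4, 0, 0, 0], [1, 0, 0, 0.8, 0, 0, 0], [1, 0, 0, 0.8, 0, 0, 0], [1, 0, 0, 0.8, 0, 0, 0], [1, 0, 0, 0.8, 0, 0, 0]]
  ]
}}

```text
time_s: 18.1
tcp_pos: [0.4977, 0.2013, 0.0574]
ee_rot: [[-0.986, 0.169, -0.0], [0.169, 0.986, 0.0], [0.001, 0.0, -1.0]]
wrist_force: [-1.8, -0.5, 4.3]
gripper_width: 0.379
gripper_force: 30.0
```

```bash
python3 - <<'E'
from station import r
import numpy as np
s=r.sense();print(s["tcp_pos"],np.round(s["wrist_force"],2),np.round(s["moment"],3))
E
```

```text
[0.49769361 0.20131198 0.05735123] [-1.8  -0.48  4.27] [-0.156  0.28  -0.069]
```

Contact at 4 N, at the ledge height expected. Opening and withdrawing upward.

Request:
{"api": "servo_tool", "payload": {
  "commands": [
    [[0.55, 0, 0, 0, 0, 0, 0], [0.5, 0, 0, 0, 0, 0, 0], [0.4, 0, 0, 0, 0, 0, 0], [0.3, 0, 0, 0, 0, 0, 0], [0.2, 0, 0, 0, 0, 0, 0]]
  ]
}}

```text
time_s: 18.6
tcp_pos: [0.4976, 0.2012, 0.0569]
ee_rot: [[-0.986, 0.169, -0.001], [0.169, 0.986, 0.0], [0.001, 0.0, -1.0]]
wrist_force: [-0.1, 0.9, 0.3]
gripper_width: 0.688
gripper_force: 0.0
```

Request:
{"api": "servo_tool", "payload": {
  "commands": [
    [[0.2, 0, 0, -5, 0, 0, 0], [0.2, 0, 0, -20, 0, 0, 0], [0.2, 0, 0, -45, 0, 0, 0], [0.2, 0, 0, -80, 0, 0, 0], [0.2, 0, 0, -110, 0, 0, 0]]
  ]
}}

```text
time_s: 19.1
tcp_pos: [0.4979, 0.2012, 0.169]
ee_rot: [[-0.986, 0.168, 0.0], [0.168, 0.986, 0.001], [-0.0, 0.001, -1.0]]
wrist_force: [0.8, 0.9, -0.7]
gripper_width: 0.799
gripper_force: 0.0
```

Request:
{"api": "servo_tool", "payload": {
  "commands": [
    [[0, 30, 0, -20, 0, 0, 0], [0, 70, 0, -40, 0, 0, 0], [0, 100, 0, -50, 0, 0, 0], [0, 100, 0, -50, 0, 0, 0], [0, 100, 0, -50, 0, 0, 0]]
  ]
}}

```text
time_s: 19.6
tcp_pos: [0.399, 0.2184, 0.218]
ee_rot: [[-0.986, 0.167, 0.001], [0.167, 0.986, 0.002], [-0.0, 0.002, -1.0]]
wrist_force: [0.3, -0.2, -0.6]
gripper_width: 0.997
gripper_force: 0.0
```

```bash
cat > fitpose.py <<'E'
from h import *
from station import r
np.set_printoptions(precision=4,suppress=True)
d={n:r.capture(n) for n in("side","scene","wrist")};pickle.dump(d,open("d6.pkl","wb"))
for n in("side","scene","wrist"):
    c=d[n]; hsv=cv2.cvtColor(c["pixels"],cv2.COLOR_RGB2HSV)
    g=((hsv[:,:,1]<70)&(hsv[:,:,2]>90)).astype(np.float32)
    # handle & panel silhouette by template: sample points inside sheet (not holes) vs outside the handle
    u=np.arange(-.1055,-.05,.002);H=np.array([(a,b) for a in u for b in np.arange(-.015,.0151,.002)])
    O=np.array([(a,b) for a in u for b in(-.021,-.019,.019,.021)]+[(a,b) for a in(-.1115,-.1095) for b in np.arange(-.015,.016,.002)])
    def sc(p):
        R=np.array([[np.cos(p[2]),-np.sin(p[2])],[np.sin(p[2]),np.cos(p[2])]])
        def f(M):
            q=proj(c,np.c_[M@R.T+p[:2],np.full(len(M),.063)]).astype(np.float32)
            return cv2.remap(g,q[:,:1],q[:,1:],cv2.INTER_LINEAR).mean()
        return f(O)-f(H)
    best=min(((sc((x,y,a)),x,y,np.degrees(a)) for x in np.arange(.559,.584,.001) for y in np.arange(.176,.2005,.001) for a in np.radians(np.arange(-16,-3,1.))))
    print(n,np.array(best))
E
python3 fitpose.py
```

```text
side [ -0.6427   0.568    0.186  -11.    ]
scene [ -0.7906   0.568    0.188  -10.    ]
wrist [ -0.8213   0.559    0.19   -10.    ]
```

The side and scene fits put the sieve at (0.568, 0.187, -10°), about 3 mm from the seat and within the rim. The wrist fit hit its search bound, so I'll cross-check with panel edges, including the height.

```bash
python3 - <<'E'
from h import *
np.set_printoptions(precision=2,suppress=True)
d=pickle.load(open("d6.pkl","rb"))
def edge(c,P0,P1,n):
    a,b=proj(c,[P0,P1]); g=c["pixels"][:,:,0].astype(np.float32); out=[]
    nn=proj(c,[P0+n*.001])[0]-a; L=np.linalg.norm(nn); u=nn/L; t=np.linspace(-8*L,8*L,121)
    for k in np.linspace(.1,.9,25):
        s=(a+(b-a)*k+t[:,None]*u).astype(np.float32)
        v=cv2.GaussianBlur(cv2.remap(g,s[:,:1],s[:,1:],cv2.INTER_LINEAR).T,(0,0),4)[0]; out.append(t[np.argmin(np.gradient(v))]/L)
    return np.array([np.median(out),np.std(out)])
yaw=np.radians(-10);X=np.array([np.cos(yaw),np.sin(yaw),0]);Y=np.array([-X[1],X[0],0])
o=np.array([.569,.1875,.063])
for n in("side","scene","wrist"):
    c=d[n];print(n)
    for nm,P,Q,N in(("far",o+.0475*X+.045*Y,o+.0475*X-.045*Y,X),("end",o-.1075*X+.017*Y,o-.1075*X-.017*Y,-X),("h+y",o-.105*X+.017*Y,o-.062*X+.017*Y,Y),("h-y",o-.105*X-.017*Y,o-.062*X-.017*Y,-Y),("p+y",o-.04*X+.045*Y,o+.0475*X+.045*Y,Y),("p-y",o-.04*X-.045*Y,o+.0475*X-.045*Y,-Y)):
        q=proj(c,[P,Q]); print("  ",nm,edge(c,P,Q,N),q.round().ravel())
E
```

```text
side
   far [4.13 0.19] [296. 161. 296. 178.]
   end [-1.07  0.85] [248. 165. 246. 171.]
   h+y [1.33 1.24] [248. 165. 262. 165.]
   h-y [-0.4   2.09] [247. 171. 261. 171.]
   p+y [4.67 1.47] [269. 160. 296. 161.]
   p-y [0.13 1.58] [268. 177. 296. 178.]
scene
   far [3.2 0.5] [247. 127. 261. 147.]
   end [-1.73  0.9 ] [205. 151. 210. 159.]
   h+y [1.2  1.04] [206. 151. 219. 146.]
   h-y [-1.73  1.02] [210. 159. 224. 154.]
   p+y [3.6  0.64] [222. 137. 247. 127.]
   p-y [0.93 0.75] [235. 158. 261. 147.]
wrist
   far [-6.53  0.48] [288. 340. 220. 339.]
   end [-0.13  0.15] [269. 233. 240. 232.]
   h+y [1.6  0.11] [269. 235. 268. 267.]
   h-y [-0.4   0.22] [240. 234. 240. 267.]
   p+y [5.47 2.94] [291. 283. 288. 340.]
   p-y [1.47 1.24] [218. 282. 220. 339.]
```

The handle edges agree in all three cameras: the origin is about (0.570, 0.1885) against the seat at (0.571, 0.188). Contact also came at ledge height. Handing in.

```bash
python3 -c "
from station import r
print(r.finish_job())"
```

```text
the job is handed in; nothing more can be done
None
```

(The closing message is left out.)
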